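Pull-testing graver handles

TASK

Two gravers are clamped in the pull-test stands and one of their wooden handles is loose; find out which with a tug straight up on each. Pull the one that holds until the dark line on its collar is half out of the guide (12 N), staying below 16 N all the time, hold it there for about a second, then ease it down fully home before you let go. The one that comes off its tang goes into the shallow grey tray, set down rather than dropped; leave everything else where it lies.

Things in the scene. Friction and masses are not known exactly. Their poses are not given: they have to be found in the camera images.
- stand_1: pull-test stand 1: fixed dark base plate 90 x 90 x 10 mm with a round grey-painted guide, 50 mm across, top 55 mm above the bench. Origin: centre of the underside; z up. A clamp screw sticks out along the stand's +x to 44 mm from the axis, 34 mm up. Both stands and handles look alike; in either the handle may be the loose one.
- stand_2: pull-test stand 2: fixed dark base plate 90 x 90 x 10 mm with a round grey-painted guide, 50 mm across, top 55 mm above the bench. Origin: centre of the underside; z up. A clamp screw sticks out along the stand's +x to 44 mm from the axis, 34 mm up. Both stands and handles look alike; in either the handle may be the loose one.
- collar_1 (a joint): height of stand 1's sprung steel collar (28 mm across), m: 0 fully down, its top 8 mm above the guide; grows straight up, stop at 0.024. A handle that holds lifts it 1 mm per mm; under a loose one it stays down. Spring: 4.8 N to leave 0, then 0.6 N per mm, 12 N at 0.012. Let go while raised, it snaps down.
- collar_2 (a joint): height of stand 2's sprung steel collar (28 mm across), m: 0 fully down, its top 8 mm above the guide; grows straight up, stop at 0.024. A handle that holds lifts it 1 mm per mm; under a loose one it stays down. Spring: 4.8 N to leave 0, then 0.6 N per mm, 12 N at 0.012. Let go while raised, it snaps down.
- guide_1 (a point): centre of the top of stand 1's guide, 55 mm above the bench, where the collar comes out. A dark line 3 mm wide round the steel collar is hidden inside at first: it starts to show here when the collar is 10.5 mm up, is half out at 12 mm (12 N) and wholly out at 13.5 mm.
- guide_2 (a point): centre of the top of stand 2's guide, 55 mm above the bench, where the collar comes out. A dark line 3 mm wide round the steel collar is hidden inside at first: it starts to show here when the collar is 10.5 mm up, is half out at 12 mm (12 N) and wholly out at 13.5 mm.
- handle_1 (a point): graver handle on stand 1: wooden mushroom with brass ferrule, 52 mm tall, about 45 g, its foot on the collar top 63 mm above the bench. Ferrule 22 mm across; widest a straight wooden band 32 mm across, 30 to 44 mm above the foot; domed top. Point: on the axis, mid-band, 37 mm above the foot; z up. Bored 9 x 18 mm over a 6 mm steel tang that stands 16 mm out of the collar.
- handle_2 (a point): graver handle on stand 2: wooden mushroom with brass ferrule, 52 mm tall, about 45 g, its foot on the collar top 63 mm above the bench. Ferrule 22 mm across; widest a straight wooden band 32 mm across, 30 to 44 mm above the foot; domed top. Point: on the axis, mid-band, 37 mm above the foot; z up. Bored 9 x 18 mm over a 6 mm steel tang that stands 16 mm out of the collar.
- tray: shallow grey tray fixed to the bench, 140 mm along its x, 170 mm along its y, 22 mm high, walls and floor 4 mm thick. Origin at the centre of its underside.
- hammer: bystander, leave alone: chasing hammer, 220 mm long, lying near the far side; steel head. Origin on its underside or lower side.
- bench_block: bystander, leave alone: square steel bench block 65 x 65 x 18 mm. Origin on its underside or lower side.
- jar: bystander, leave alone: small glass jar with aluminium lid, 48 mm across, 55 mm tall. Origin on its underside or lower side.
- screwdriver: bystander, leave alone: small screwdriver, 170 mm long, lying near the far side. Origin on its underside or lower side.
- square: bystander, leave alone: small flat steel L-shaped square, legs 100 and 70 mm, 6 mm thick, lying to one side. Origin on its underside or lower side.
- phone: bystander, leave alone: phone, 72 x 148 x 9 mm, lying to one side. Origin on its underside or lower side.
Not all that is in view belongs to the job. Of the things shaped like the part that bears handle_2, the wooden one is meant. What is shaped like the stand_2 but pink or red is not meant.

How it is judged:
On the way:
1. the handle that holds is tugged up to the dark line (collar 10 to 16 mm up, 10.8 to 14.4 N) and held there for 0.7 s ((value of joint collar_1 between 0.01 and 0.016 m or value of joint collar_2 between 0.01 and 0.016 m)), for 0.7 s.
At the end, for the whole second after the job is handed in: the loose handle lies or stands at rest on the tray's floor, its middle inside the tray's walls; both collars are fully down (within 1.5 mm) (((x of handle_1 in the frame of tray between -0.062 and 0.062 m and y of handle_1 in the frame of tray between -0.077 and 0.077 m and height (world z) of handle_1 below 0.05 m and linear speed of wood_1 below 0.03 m/s) or (x of handle_2 in the frame of tray between -0.062 and 0.062 m and y of handle_2 in the frame of tray between -0.077 and 0.077 m and height (world z) of handle_2 below 0.05 m and linear speed of wood_2 below 0.03 m/s)) and value of joint each of collar_1, collar_2 below 0.0015 m); the robot touches nothing.
It fails at once if a collar pulled more than 19 mm up (16 N): seat overstrained (value of joint any of collar_1, collar_2 above 0.019 m).
It fails at once if a raised collar snaps down (faster than 0.3 m/s) instead of being eased down (velocity of joint any of collar_1, collar_2 below -0.3 m/s).
It fails at once if the loose handle is dropped from more than about 7 cm (falls free faster than 1.2 m/s) ((linear speed of wood_1 above 1.2 m/s and contact force between the fingers and wood_1 below 0.05 N) or (linear speed of wood_2 above 1.2 m/s and contact force between the fingers and wood_2 below 0.05 N)).
It fails at once if a bystander is moved by more than 3 cm (distance of any of hammer, bench_block, jar, screwdriver, square, phone from where it was at the start of the episode above 0.03 m).
It also fails if it takes over 51 s, if anything falls off the work surface, if the arm or the gripper's body presses on something with over 40 N, if the wrist force passes 120 N, or if a joint passes its speed limit or range.

ROBOT

A 6-joint arm with a two-finger parallel gripper is mounted at the origin on the work surface. World frame = base frame: x ahead of the robot, y to its left, z up, the work surface at z = 0. Lengths are in m, angles in rad, forces in N, time in s.
With the tool pointing down it reaches from about 0.3 to 0.95 m from the base axis. Payload 3.1 kg.
Tool frame: the origin (TCP) lies midway between the tips of the shut fingers; the grasp point (between the pads) lies 19 mm behind it (ctrl.tcp_to_grasp is the distance from the TCP to the grasp point, in m); z points along the fingers, x is the direction in which the jaws open and shut, and the axes are right-handed (so a half turn about z gives the same grasp; the last joint's range is limited). The gripper opens to 85 mm and grips with 20 to 120 N. Pads are 22 mm wide; open, the fingers measure 114 mm over their backs; the gripper's body (76 mm by 85 mm) begins 54 mm behind the grasp point. The pads swing forward as they close: fully open they stand 13 mm farther back than shut.
Start: joints at [-1.199, 0.308, 1.634, -0, 1.2, -0.07], TCP at [0.267, -0.565, 0.231] pointing down, gripper open.
Joint ranges: [-3.06, 3.06], [-0.79, 1.96], [0.05, 2.63], [-1.19, 4.34], [0.05, 2.64], [-2.94, 2.94]. Speed limits (rad/s): [2.79, 2.79, 3.14, 3.14, 3.14, 3.14].

INTERFACE

Orientations are given as a unit quaternion [w, x, y, z].
In Python, from cell import ctrl gives the robot as it stands.
- The arm moves only by the tool send_rows, never from a script. Its argument "commands" is a list of rows, each a list of 5 numbers: the shift along the world's x, y, z normalised to -1 to 1, where 1 is 0.1 m, then the turn about the world's z normalised to -1 to 1, where 1 is 45 degrees, then the opening, from -1 (shut) to 1 (fully open), so that 0 is half open. A call has 1 to 5 rows; each row is the pose to reach, as a shift and turn from the pose measured when the call began; what a row does not reach only later rows make up. A row lasts 1/12 s, in which the tool goes at most 41.7 mm and 7.16 degrees, less where a joint would pass 70% of its speed; a pose out of reach is approached as far as the arm can. A call with a number of a shift or a turn outside -1 to 1 is refused whole. A call with a gripper value outside its range is refused whole. The fingers move at their own pace and stop on an object; "newtons" is the grip in N (left out, the last holds). Time passes only in rows, so rows that repeat a pose let the fingers close. It gives the time, the measured TCP pose, the force and the opening at its end, in the units of the state.
- ctrl.sense(): the state, without advancing time (a new reading comes with each control period).
- ctrl.read_camera(name): name is "scene" or "top" or "wrist"; returns a dict with "color" (420x560x3 uint8, blue, green, red), "z_map" (420x560 float32, m along the optical axis (not along the pixel's ray), 0 where there is no reading), "intrinsics" (3x3 intrinsics, pixels), "cam_to_world" (4x4, takes a point from camera to world coordinates). Camera axes: x right, y down, z forward; pixel columns grow to the right and rows downward; lengths in m; the calibration is good to about 2 mm. A picture is of the moment at which its call begins.
- ctrl.hand_in(): hands the job in, once; it reports no verdict.
The state is a dict: "time": time; "qpos": joint angles; "dq": joint speeds; "effort": joint torques, N m; "eef_pos": TCP position; "eef_rot": TCP orientation; "wrist_force": force on the tool from outside, world axes, zero at the start; "torque": the same for the moment, N m; "gripper_width": finger opening in m.
Only numpy, scipy, OpenCV 4.12 (cv2) and the standard library are available. Lean on these libraries where they do the work, as an engineer would, in place of code of your own. Each camera call takes 0.05 s, during which the arm holds its last target.

## Working session

There is one attempt and no reset: what is moved stays moved. The work goes in short steps, Python scripts to look and compute and a tool call to move; the robot and the scene stay as the last step left them, time stands still between calls to the robot, and variables do not carry over. Pictures are saved under pics/ and viewed, and the job is handed in when it is done.

Besides the shell and the picture viewer there is one more tool, called after "Request:" as name([rows], argument=value, ...), one row to a line, values as JSON. send_rows: Moves the arm, as the interface text tells. Its arguments: {"type":"object","properties":{"commands":{"type":"array","items":{"type":"array","items":{"type":"number"}}},"newtons":{"type":"number"}},"required":["commands"]}

```bash
ls; mkdir -p pics; cat > h.py <<'E'
import numpy as np, cv2
from cell import ctrl
def grab(n,tag):
    r=ctrl.read_camera(n); np.savez(f'pics/{tag}.npz',**r); cv2.imwrite(f'pics/{tag}.png',r['color']); return r
def load(tag): return np.load(f'pics/{tag}.npz')
def px(r,u,v,z=None):
    K=r['intrinsics'];T=r['cam_to_world']
    if z is None: z=float(np.median(r['z_map'][v-1:v+2,u-1:u+2]))
    p=np.array([(u-K[0,2])/K[0,0]*z,(v-K[1,2])/K[1,1]*z,z,1]); return (T@p)[:3]
def ray(r,u,v):
    K=r['intrinsics'];T=r['cam_to_world']
    d=T[:3,:3]@np.array([(u-K[0,2])/K[0,0],(v-K[1,2])/K[1,1],1]); return T[:3,3],d/np.linalg.norm(d)
def tri(a,b):
    (o1,d1),(o2,d2)=a,b
    s=np.linalg.lstsq(np.c_[d1,-d2],o2-o1,rcond=None)[0]
    p,q=o1+s[0]*d1,o2+s[1]*d2; return (p+q)/2,np.linalg.norm(p-q)
def crop(tag,u0,v0,u1,v1,out,k=4):
    im=cv2.imread(f'pics/{tag}.png')[v0:v1,u0:u1]; cv2.imwrite(f'pics/{out}.png',cv2.resize(im,None,fx=k,fy=k,interpolation=cv2.INTER_CUBIC))
E
python3 -c "
from h import *
print(ctrl.sense())
for n in ['scene','top','wrist']:
    r=grab(n,n+'0'); print(r['cam_to_world'].round(3).tolist(), r['intrinsics'].round(1).tolist())"
```

```text
pics
{'time': 0.0, 'qpos': array([-1.19868522e+00,  3.09021268e-01,  1.63519278e+00, -4.97671223e-06,
        1.19966969e+00, -6.96989971e-02]), 'dq': array([ 1.07803376e-04,  2.86490313e-04, -1.06097881e-03, -9.52141859e-04,
       -1.13625548e-04,  1.42588187e-05]), 'effort': array([ 7.35869926e-04, -4.15258956e+01, -2.76662242e+01,  2.17199562e-05,
        1.02659821e-02, -6.82359726e-06]), 'eef_pos': array([ 0.26691235, -0.56423681,  0.23003396]), 'eef_rot': array([-6.76897938e-04,  8.44859818e-01, -5.34986519e-01, -9.24166450e-04]), 'wrist_force': array([-0.16024501, -0.55412048,  0.60432491]), 'torque': array([-0.04865476,  0.00833906,  0.02464805]), 'gripper_width': 0.08528153440042023}
[[-0.147, 0.736, -0.661, 1.419], [0.989, 0.104, -0.105, 0.138], [-0.008, -0.669, -0.743, 1.049], [0.0, 0.0, 0.0, 1.0]] [[542.3, 0.0, 276.3], [0.0, 542.3, 206.1], [0.0, 0.0, 1.0]]
[[0.019, -0.999, 0.041, 0.484], [-1.0, -0.019, -0.009, 0.011], [0.01, -0.041, -0.999, 1.312], [0.0, 0.0, 0.0, 1.0]] [[398.4, 0.0, 278.9], [0.0, 398.4, 206.4], [0.0, 0.0, 1.0]]
[[0.428, -0.86, -0.279, 0.339], [-0.904, -0.407, -0.131, -0.53], [-0.001, 0.308, -0.951, 0.373], [0.0, 0.0, 0.0, 1.0]] [[316.3, 0.0, 279.6], [0.0, 316.3, 203.7], [0.0, 0.0, 1.0]]
```

View pics/scene0.png

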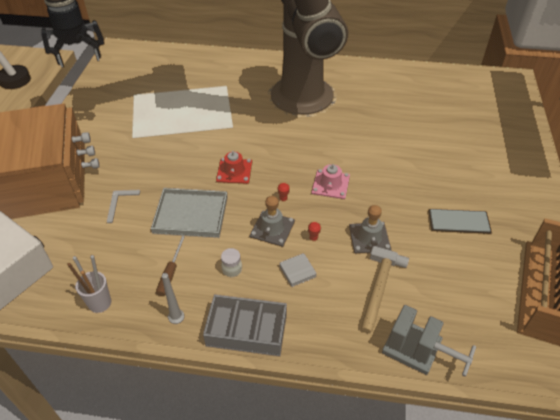

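View pics/top0.png

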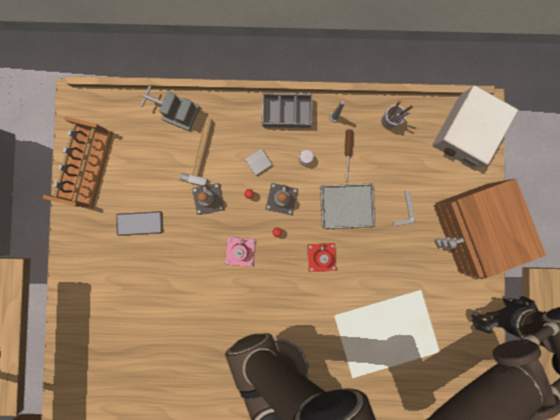

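View pics/wrist0.png

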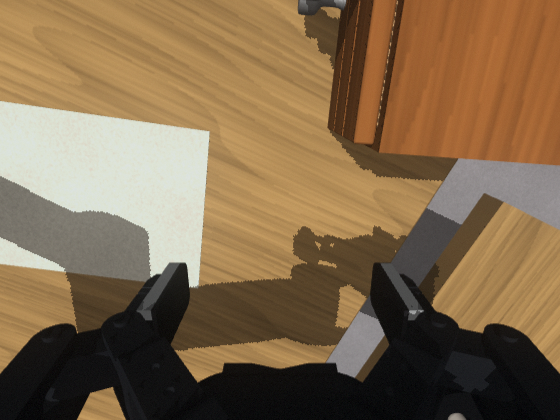

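The scene view shows two grey stands with wooden handles at scene (272,203) and (374,212), which are top (283,198) and (206,197). The decoys are a red stand at scene (234,165), a pink stand at (331,180), and red mushrooms at (284,188) and (314,229). The shallow grey tray is at scene (190,212) and the divided box at (246,324) is not it. I'll confirm with enlarged crops.

```bash
python3 -c "
from h import *
crop('scene0',220,160,420,290,'c1',4)
crop('top0',180,130,390,280,'c2',3)
r=load('top0');s=load('scene0')
for n,u,v in [('h283',283,198),('h206',206,197),('tray',348,207),('trayTL',324,187),('TR',373,187),('BL',322,227),('BR',374,227),('pl',270,187),('redm',249,194),('jar',307,157),('block',259,162)]: print(n,px(r,u,v).round(3))
for n,u,v in [('h272',272,202),('h374',374,211),('tray',190,212)]: print(n,px(s,u,v).round(3))
"
```

```text
h283 [ 0.559 -0.011  0.112]
h206 [0.558 0.221 0.109]
tray [ 0.54  -0.228  0.003]
trayTL [ 0.605 -0.148  0.005]
TR [ 0.608 -0.31   0.001]
BL [ 0.473 -0.142  0.017]
BR [ 0.476 -0.315 -0.   ]
pl [0.601 0.03  0.007]
redm [0.574 0.095 0.05 ]
jar [ 0.695 -0.086  0.055]
block [0.681 0.067 0.018]
h272 [ 0.574 -0.005  0.112]
h374 [0.569 0.231 0.113]
tray [ 0.54  -0.226  0.004]
```

View pics/c1.png

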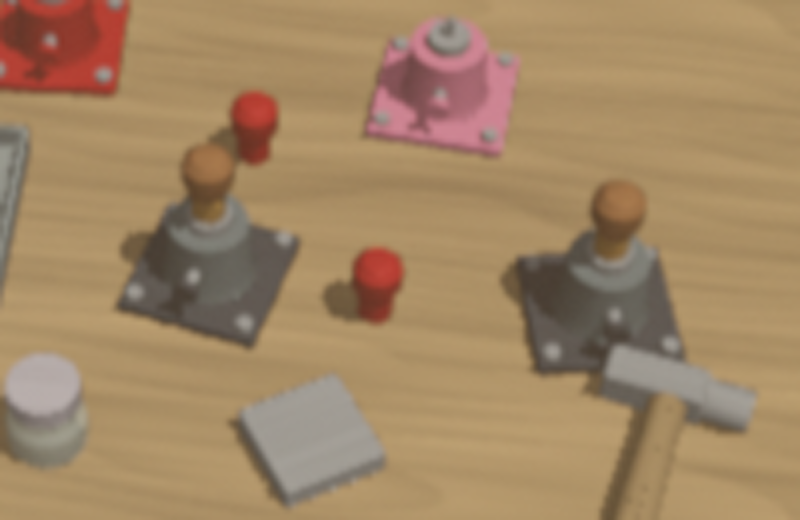

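View pics/c2.png

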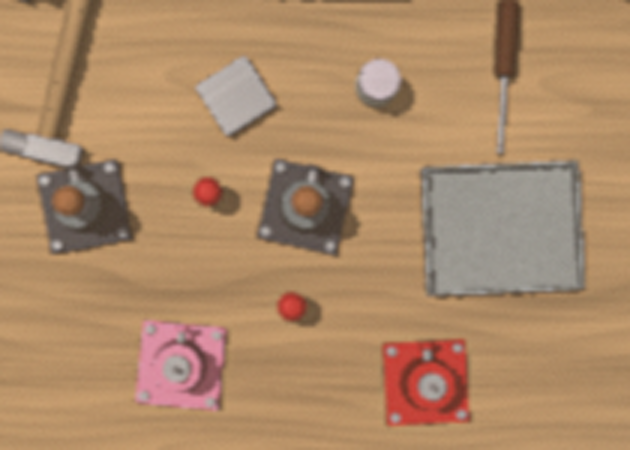

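Confirmed: the brown heads sit on the two dark/grey stands, at c1 (208,170) and (619,210), and c2 (307,201) and (68,200). All the decoys are red or pink. Next I'll triangulate and cross-check against the depth map.

```bash
cat > m.py <<'E'
from h import *
r=load('top0');s=load('scene0')
def cloud(r):
    v,u=np.mgrid[0:420,0:560]; K=r['intrinsics'];z=r['z_map']
    P=np.stack([(u-K[0,2])/K[0,0]*z,(v-K[1,2])/K[1,1]*z,z,np.ones_like(z)],-1)@r['cam_to_world'].T
    return P[...,:3]
for name,a,b,g in [('A',(282.3,197),(272,202.5),(.565,-.008)),('B',(202.7,196.7),(374.7,212.5),(.565,.226))]:
    print(name,tri(ray(r,*a),ray(s,*b)))
    for n,R in (('top',r),('scene',s)):
        P=cloud(R); m=(np.hypot(P[...,0]-g[0],P[...,1]-g[1])<.035)&(P[...,2]>.085)&(P[...,2]<.13)
        Q=P[m]; v,u=np.nonzero(m)
        print(n,len(Q),Q.mean(0).round(4),Q.min(0).round(4),Q.max(0).round(4),u.mean(),v.mean())
        # base-plate & guide
    # tray
P=cloud(r)
E
python3 m.py
```

```text
A (array([ 0.56286677, -0.00835816,  0.09842143]), np.float64(0.002221356692618474))
top 85 [ 0.563  -0.0068  0.111 ] [ 0.5479 -0.0207  0.0941] [0.5777 0.0069 0.1165] 281.49411764705883 196.72941176470587
scene 163 [ 0.571  -0.0067  0.1059] [ 0.5501 -0.024   0.0854] [0.5817 0.008  0.1168] 271.65644171779144 202.95092024539878
B (array([0.55924157, 0.23397432, 0.096937  ]), np.float64(0.0013482627233579064))
top 91 [0.5587 0.2325 0.1105] [0.5454 0.2186 0.0941] [0.5731 0.2484 0.1169] 202.13186813186815 196.6153846153846
scene 172 [0.5663 0.2327 0.106 ] [0.5472 0.218  0.0871] [0.577  0.2488 0.1161] 374.25 212.11627906976744
```

Both triangulated mid-band points are at z of about 0.098 (expected 0.100), and depth agrees on the axis to 2 mm: A (0.563,-0.0075) and B (0.559,0.233). The tray centre is about (0.54,-0.228). I'll move over A first.

Request:
send_rows([
  [0.2,0.35,0,0,1],
  [0.4,0.7,0,0,1],
  [0.5,1,0,0,1],
  [0.5,1,0,0,1],
])

```text
time: 0.48
eef_pos: [0.3181, -0.4585, 0.2291]
eef_rot: [-0.003, 0.846, -0.534, -0.003]
wrist_force: [-0.4, 0.8, -1.2]
gripper_width: 0.0853
```

Request:
send_rows([
  [0.2,0.35,0,0,1],
  [0.4,0.7,0,0,1],
  [0.5,1,0,0,1],
  [0.5,1,0,0,1],
])

```text
time: 0.82
eef_pos: [0.3692, -0.3533, 0.2283]
eef_rot: [-0.005, 0.847, -0.532, -0.004]
wrist_force: [-0.6, -0.9, -0.2]
gripper_width: 0.0855
```

Request:
send_rows([
  [0.2,0.35,0,0,1],
  [0.4,0.7,0,0,1],
  [0.5,1,0,0,1],
  [0.5,1,0,0,1],
])

```text
time: 1.15
eef_pos: [0.4203, -0.2492, 0.228]
eef_rot: [-0.006, 0.848, -0.53, -0.005]
wrist_force: [-0.7, -0.4, -0.3]
gripper_width: 0.0855
```

Request:
send_rows([
  [0.2,0.35,0,0,1],
  [0.4,0.7,0,0,1],
  [0.5,1,0,0,1],
  [0.5,1,0,0,1],
])

```text
time: 1.48
eef_pos: [0.4718, -0.1459, 0.228]
eef_rot: [-0.007, 0.849, -0.528, -0.005]
wrist_force: [-0.4, 0.2, 0.5]
gripper_width: 0.0852
```

Request:
send_rows([
  [0.2,0.35,0,0,1],
  [0.4,0.7,0,0,1],
  [0.5,1,0,0,1],
  [0.5,1,0,0,1],
])

```text
time: 1.82
eef_pos: [0.5238, -0.043, 0.2281]
eef_rot: [-0.008, 0.85, -0.526, -0.005]
wrist_force: [0.4, 0.4, 0.2]
gripper_width: 0.0854
```

Request:
send_rows([
  [0.39,0.35,0,0,1],
  [0.39,0.35,0,0,1],
  [0.39,0.35,0,0,1],
])

```text
time: 2.07
eef_pos: [0.5651, -0.008, 0.2282]
eef_rot: [-0.009, 0.851, -0.526, -0.004]
wrist_force: [-0.4, -0.3, 0.4]
gripper_width: 0.0853
```

```bash
python3 -c "
from h import *
r=grab('wrist','w1')
print(ctrl.sense()['eef_pos'],ctrl.sense()['wrist_force'])
K=r['intrinsics'];Ti=np.linalg.inv(r['cam_to_world'])
im=r['color'].copy()
for z in (.115,.1,.063,.055):
    p=Ti@np.array([.563,-.0075,z,1]);u=K[0,0]*p[0]/p[2]+K[0,2];v=K[1,1]*p[1]/p[2]+K[1,2];print(z,u,v)
"
```

```text
[ 0.56353016 -0.00894315  0.22792741] [-0.16448071  0.13008907 -0.05675388]
0.115 280.5271192200343 202.83694470828746
0.1 280.7241155357259 197.89594530904415
0.063 281.13442707272276 187.60464087176518
0.055 281.2114759747728 185.67212463456912
```

View pics/w1.png

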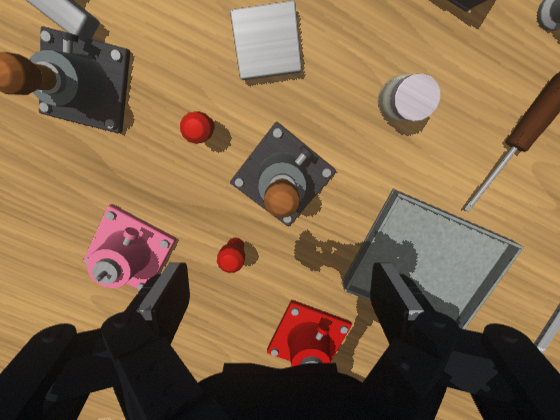

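The wrist view shows head A at (281,199), where I predicted (281,198), and its guide at (281,183). The position holds, so I'm descending.

Request:
send_rows([
  [0,0.01,-0.35,0,1],
  [0,0.01,-0.7,0,1],
  [0,0.01,-0.9,0,1],
  [0,0.01,-0.9,0,1],
])

```text
time: 2.45
eef_pos: [0.5579, -0.0095, 0.1324]
eef_rot: [-0.005, 0.85, -0.526, -0.01]
wrist_force: [0.2, 0.1, -0.8]
gripper_width: 0.0854
```

Request:
send_rows([
  [0,0,-0.2,0,1],
  [0,0,-0.4,0,1],
  [0,0,-0.58,0,1],
  [0,0,-0.58,0,1],
])

```text
time: 2.78
eef_pos: [0.5551, -0.0109, 0.0722]
eef_rot: [-0.003, 0.85, -0.527, -0.013]
wrist_force: [-1.2, 1.2, -0.8]
gripper_width: 0.0854
```

```bash
python3 -c "
from h import *
r=grab('wrist','w2')
print(ctrl.sense()['eef_pos'],ctrl.sense()['wrist_force'])
"
```

```text
[ 0.55641247 -0.01077304  0.07386563] [-0.03083439 -0.83193138  1.02347373]
```

View pics/w2.png

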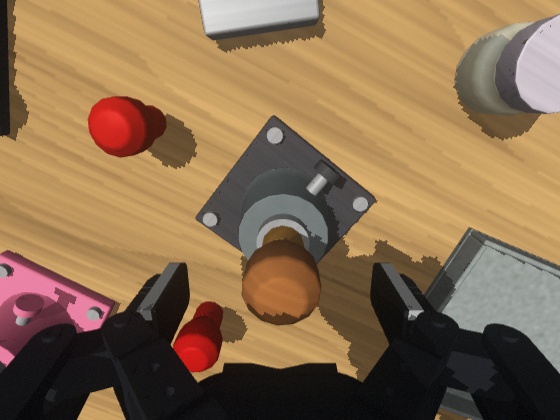

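Open fingers straddle the head at (281,282), centred between the pads at (165,300) and (395,300). The TCP has drifted 7 mm in x, so I'll correct that and then close.

Request:
send_rows([
  [0.07,0.03,0.06,0,1],
  [0.07,0.03,0.06,0,1],
  [0.07,0.03,0.06,0,1],
])

```text
time: 3.08
eef_pos: [0.5663, -0.0082, 0.0828]
eef_rot: [-0.005, 0.85, -0.527, -0.009]
wrist_force: [0.6, -0.1, 0.5]
gripper_width: 0.0855
```

```bash
python3 -c "
from h import *
r=grab('wrist','w3')
s=ctrl.sense();print(s['eef_pos'],s['wrist_force'],s['eef_rot'])
"
```

```text
[ 0.56546809 -0.00803986  0.08217941] [ 0.21468155 -0.92677498  0.3987355 ] [-0.00454573  0.84992692 -0.52679511 -0.0095121 ]
```

View pics/w3.png

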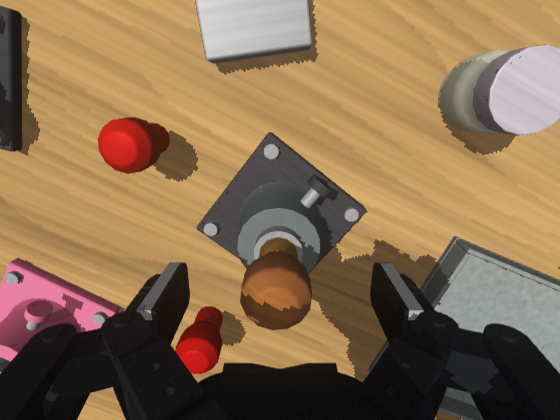

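Request:
send_rows([
  [0,0,-0.02,0,0],
  [0,0,-0.02,0,-0.3],
  [0,0,-0.02,0,-0.6],
  [0,0,-0.02,0,-0.6],
  [0,0,-0.02,0,-0.6],
], newtons=50)

```text
time: 3.55
eef_pos: [0.5653, -0.0079, 0.0802]
eef_rot: [-0.005, 0.85, -0.527, -0.01]
wrist_force: [-0.4, 0.2, 1.8]
gripper_width: 0.0302
```

Request:
send_rows([
  [0,0,0,0,-0.6],
  [0,0,0,0,-0.6],
  [0,0,0,0,-0.6],
  [0,0,0,0,-0.6],
])

```text
time: 3.88
eef_pos: [0.5653, -0.008, 0.0803]
eef_rot: [-0.004, 0.85, -0.527, -0.01]
wrist_force: [-0.9, -0.5, 1.2]
gripper_width: 0.0299
```

```bash
python3 -c "
from h import *
r=grab('wrist','w4');r=grab('scene','s4')
crop('s4',200,150,350,260,'s4c',5)
s=ctrl.sense();print(s['eef_pos'],s['wrist_force'],s['eef_rot'],s['gripper_width'])
"
```

```text
[ 0.56530888 -0.00794624  0.08026747] [-0.69900507 -0.54633067  1.4581884 ] [-0.00449212  0.84992859 -0.52678906 -0.00972099] 0.030093328397900052
```

View pics/w4.png

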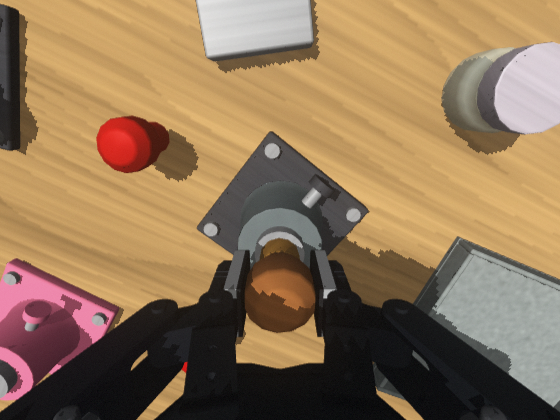

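View pics/s4c.png

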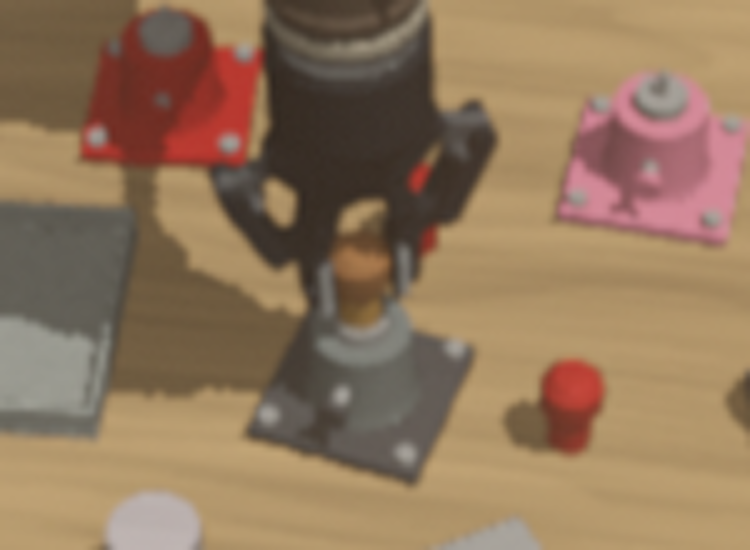

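Gripped at a width of 30 mm, with the pads on the wooden band in both views. Now a small tug of 4 mm.

Request:
send_rows([
  [0,0,0.01,0,-0.6],
  [0,0,0.02,0,-0.6],
  [0,0,0.03,0,-0.6],
  [0,0,0.04,0,-0.6],
  [0,0,0.04,0,-0.6],
])

```text
time: 4.4
eef_pos: [0.5654, -0.008, 0.0844]
eef_rot: [-0.005, 0.85, -0.527, -0.01]
wrist_force: [0.1, -0.5, -0.4]
gripper_width: 0.03
```

Request:
send_rows([
  [0,0,0,0,-0.6],
  [0,0,0,0,-0.6],
])

```text
time: 4.57
eef_pos: [0.5655, -0.0079, 0.0844]
eef_rot: [-0.005, 0.85, -0.527, -0.01]
wrist_force: [-0.9, -0.6, -0.3]
gripper_width: 0.0301
```

The force changed by only about 1.7 N, while a holding handle would add at least 7 N, so this one looks loose. I'll lift a little more and look.

Request:
send_rows([
  [0,0,0.02,0,-0.6],
  [0,0,0.04,0,-0.6],
  [0,0,0.06,0,-0.6],
  [0,0,0.06,0,-0.6],
])

```text
time: 4.9
eef_pos: [0.566, -0.008, 0.0911]
eef_rot: [-0.005, 0.85, -0.527, -0.009]
wrist_force: [0.2, 0.5, -0.0]
gripper_width: 0.03
```

```bash
python3 -c "
from h import *
r=grab('wrist','w5');r=grab('scene','s5')
crop('s5',230,175,320,250,'s5c',8);crop('w5',180,180,380,340,'w5c',4)
s=ctrl.sense();print(s['eef_pos'],s['wrist_force'],s['eef_rot'],s['gripper_width'])
"
```

```text
[ 0.56567794 -0.0079676   0.09070679] [-0.50284312 -0.25944197  0.28917843] [-0.00472141  0.84990422 -0.52683347 -0.00932829] 0.029915788940665107
```

View pics/w5c.png

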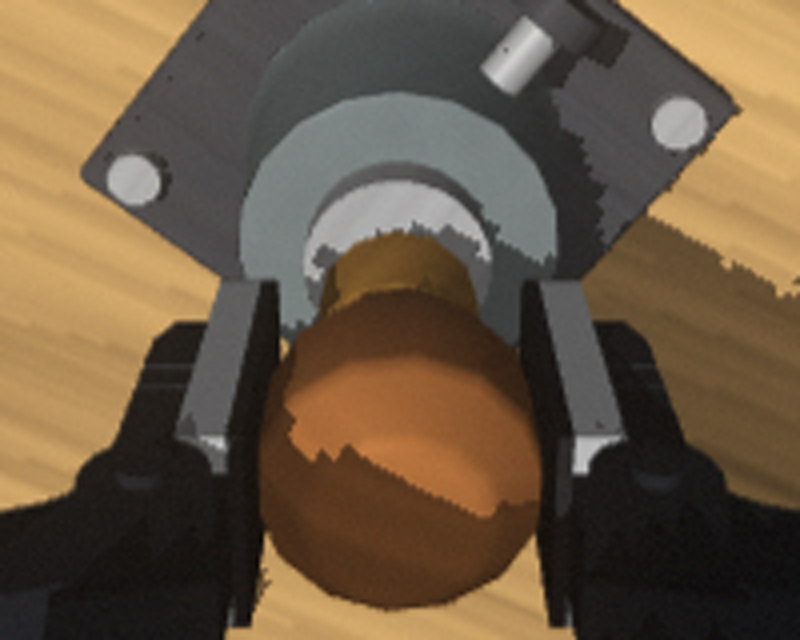

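View pics/s5c.png

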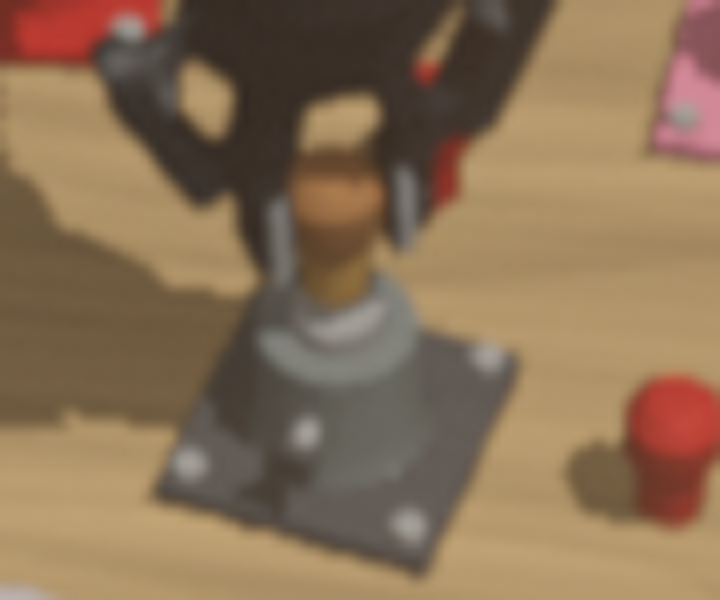

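The collar top at w5c (400,220) is still down while the ferrule has risen off it, so handle A is loose. I'll lift it straight off and carry it to the tray centre (0.54,-0.228).

Request:
send_rows([
  [0,0,0.15,0,-0.6],
  [0,0,0.4,0,-0.6],
  [0,0,0.7,0,-0.6],
  [0,0,0.7,0,-0.6],
])

```text
time: 5.33
eef_pos: [0.5702, -0.0084, 0.1668]
eef_rot: [-0.007, 0.85, -0.527, -0.004]
wrist_force: [1.0, -0.3, 1.2]
gripper_width: 0.0301
```

Request:
send_rows([
  [-0.04,-0.3,0,0,-0.6],
  [-0.08,-0.6,0,0,-0.6],
  [-0.12,-0.9,0,0,-0.6],
  [-0.13,-1,0,0,-0.6],
])

```text
time: 5.67
eef_pos: [0.5566, -0.1116, 0.1667]
eef_rot: [-0.006, 0.85, -0.528, -0.004]
wrist_force: [-0.2, 0.1, -1.1]
gripper_width: 0.0302
```

Request:
send_rows([
  [-0.04,-0.3,0,0,-0.6],
  [-0.08,-0.6,0,0,-0.6],
  [-0.12,-0.9,0,0,-0.6],
  [-0.13,-1,0,0,-0.6],
  [-0.13,-1,0,0,-0.6],
])

```text
time: 6.08
eef_pos: [0.5433, -0.2137, 0.1664]
eef_rot: [-0.006, 0.849, -0.529, -0.004]
wrist_force: [-0.5, -0.3, -0.3]
gripper_width: 0.0301
```

```bash
python3 -c "
from h import *
r=grab('wrist','w6')
s=ctrl.sense();print(s['eef_pos'],s['wrist_force'],s['eef_rot'],s['gripper_width'])
"
```

```text
[ 0.54336529 -0.21189835  0.16625964] [ 0.13033678  0.42015595 -1.09151184] [-0.00677879  0.84885677 -0.5285621  -0.00428275] 0.03019965666215443
```

View pics/w6.png

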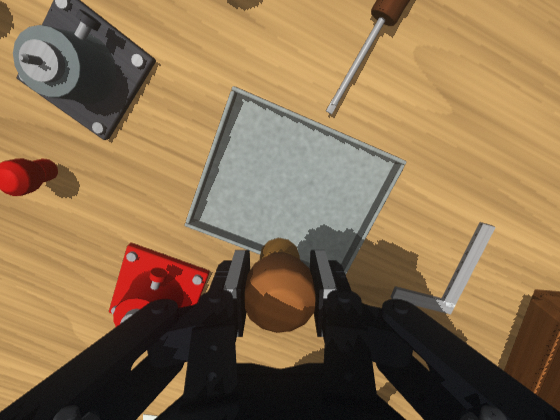

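The handle is held, stand A shows its bare tang at (42,62), and the tray is below. Lowering.

Request:
send_rows([
  [0.02,-0.14,-0.3,0,-0.6],
  [0.02,-0.14,-0.6,0,-0.6],
  [0.02,-0.14,-0.9,0,-0.6],
  [0.02,-0.14,-0.9,0,-0.6],
  [0.02,-0.14,-0.9,0,-0.6],
])

```text
time: 6.55
eef_pos: [0.5435, -0.2232, 0.0741]
eef_rot: [-0.007, 0.849, -0.528, -0.007]
wrist_force: [-0.6, -0.3, -0.3]
gripper_width: 0.0306
```

```bash
python3 -c "
from h import *
s=ctrl.sense();print(s['eef_pos'],s['wrist_force'],s['eef_rot'],s['gripper_width'])
"
```

```text
[ 0.54354124 -0.22319396  0.07413084] [-0.5808153  -0.34288355 -0.30119936] [-0.00680062  0.84920319 -0.52796994 -0.00744579] 0.030639028984837176
```

Request:
send_rows([
  [0,0,-0.2,0,-0.6],
  [0,0,-0.4,0,-0.6],
  [0,0,-0.46,0,-0.6],
  [0,0,-0.46,0,-0.6],
  [0,0,-0.46,0,-0.6],
])

```text
time: 6.97
eef_pos: [0.5448, -0.2232, 0.0298]
eef_rot: [-0.007, 0.849, -0.528, -0.006]
wrist_force: [0.6, -0.3, -0.7]
gripper_width: 0.0297
```

Request:
send_rows([
  [0,0,-0.02,0,-0.6],
  [0,0,-0.04,0,-0.6],
  [0,0,-0.04,0,-0.6],
])

```text
time: 7.22
eef_pos: [0.5458, -0.2236, 0.0269]
eef_rot: [-0.007, 0.849, -0.528, -0.005]
wrist_force: [-1.2, -0.7, -0.7]
gripper_width: 0.0303
```

Request:
send_rows([
  [0,0,-0.02,0,-0.6],
  [0,0,-0.03,0,-0.6],
  [0,0,-0.03,0,-0.6],
])

```text
time: 7.47
eef_pos: [0.5457, -0.2236, 0.0238]
eef_rot: [-0.007, 0.849, -0.528, -0.005]
wrist_force: [0.7, 0.1, -0.7]
gripper_width: 0.0301
```

Request:
send_rows([
  [0,0,-0.01,0,-0.6],
  [0,0,-0.02,0,-0.6],
  [0,0,-0.02,0,-0.6],
])

```text
time: 7.72
eef_pos: [0.5454, -0.2235, 0.0215]
eef_rot: [-0.007, 0.849, -0.528, -0.006]
wrist_force: [0.2, 0.7, -0.4]
gripper_width: 0.0303
```

```bash
python3 -c "
from h import *
r=grab('wrist','w7')
s=ctrl.sense();print(s['eef_pos'],s['wrist_force'],s['eef_rot'],s['gripper_width'])
"
```

```text
[ 0.54543182 -0.22350716  0.02156958] [0.40559023 0.22357416 0.02627489] [-0.0070563   0.84934208 -0.52776576 -0.00561611] 0.02964703632975072
```

View pics/w7.png

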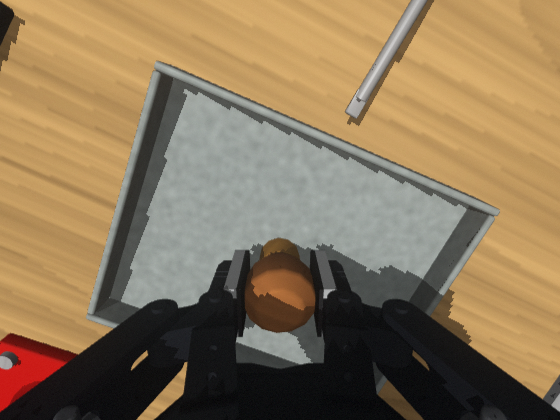

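Request:
send_rows([
  [0,0,-0.01,0,-0.6],
  [0,0,-0.015,0,-0.6],
  [0,0,-0.015,0,-0.6],
])

```text
time: 8.02
eef_pos: [0.5458, -0.2235, 0.0212]
eef_rot: [-0.007, 0.849, -0.528, -0.006]
wrist_force: [-1.7, 1.2, 4.9]
gripper_width: 0.0304
```

Request:
send_rows([
  [0,0,-0.01,0,-0.6],
  [0,0,-0.01,0,-0.6],
])

```text
time: 8.18
eef_pos: [0.5459, -0.2235, 0.0212]
eef_rot: [-0.007, 0.849, -0.528, -0.006]
wrist_force: [-1.8, 1.6, 5.2]
gripper_width: 0.0299
```

Floor contact at 5 N, and TCP z 0.0212 is where standing on the tray floor should put it. Opening gently, then rising.

Request:
send_rows([
  [0,0,0,0,-0.2],
  [0,0,0,0,-0.1],
  [0,0,0,0,0.2],
  [0,0,0,0,0.4],
  [0,0,0,0,0.4],
])

```text
time: 8.6
eef_pos: [0.5458, -0.2235, 0.021]
eef_rot: [-0.007, 0.849, -0.528, -0.006]
wrist_force: [0.6, 0.3, -0.2]
gripper_width: 0.0599
```

Request:
send_rows([
  [0,0,0.1,0,0.4],
  [0,0,0.3,0,0.4],
  [0,0,0.6,0,0.7],
  [0,0,0.95,0,1],
  [0,0,0.95,0,1],
])

```text
time: 9.02
eef_pos: [0.5511, -0.226, 0.1241]
eef_rot: [-0.008, 0.849, -0.528, 0.001]
wrist_force: [1.3, -0.1, 1.0]
gripper_width: 0.0856
```

```bash
python3 -c "
from h import *
r=grab('wrist','w8')
s=ctrl.sense();print(s['eef_pos'],s['wrist_force'],s['eef_rot'],s['gripper_width'])
"
```

```text
[ 0.54969531 -0.22542364  0.12159594] [-0.1631435   0.18477298 -0.66116988] [-7.63182231e-03  8.49366046e-01 -5.27748749e-01 -5.77685286e-04] 0.08519511659766196
```

View pics/w8.png

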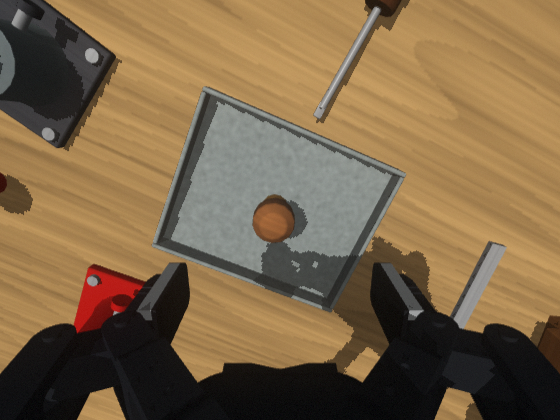

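The handle stands in the tray at (274,218). Now rising and moving across to B.

Request:
send_rows([
  [0,0.1,0.35,0,1],
  [0,0.4,0.7,0,1],
  [0,0.75,0.9,0,1],
  [0,1,0.9,0,1],
])

```text
time: 9.4
eef_pos: [0.5527, -0.125, 0.217]
eef_rot: [-0.009, 0.849, -0.528, 0.004]
wrist_force: [0.4, -0.3, -0.1]
gripper_width: 0.085
```

Request:
send_rows([
  [0,0.35,0,0,1],
  [0,0.7,0,0,1],
  [0,1,0,0,1],
  [0,1,0,0,1],
])

```text
time: 9.73
eef_pos: [0.5515, -0.0199, 0.2165]
eef_rot: [-0.01, 0.85, -0.526, 0.002]
wrist_force: [0.0, -0.5, -0.6]
gripper_width: 0.0856
```

Request:
send_rows([
  [0,0.35,0,0,1],
  [0,0.7,0,0,1],
  [0,1,0,0,1],
  [0,1,0,0,1],
])

```text
time: 10.07
eef_pos: [0.5506, 0.0843, 0.2158]
eef_rot: [-0.011, 0.851, -0.525, 0.001]
wrist_force: [-0.2, -0.2, -0.3]
gripper_width: 0.0856
```

Request:
send_rows([
  [0,0.35,0,0,1],
  [0,0.7,0,0,1],
  [0,1,0,0,1],
  [0,1,0,0,1],
])

```text
time: 10.4
eef_pos: [0.5503, 0.1881, 0.2154]
eef_rot: [-0.012, 0.852, -0.523, 0.0]
wrist_force: [-0.2, -0.3, 0.4]
gripper_width: 0.0855
```

Request:
send_rows([
  [0.1,0.4,0,0,1],
  [0.1,0.44,0,0,1],
  [0.1,0.44,0,0,1],
  [0.1,0.44,0,0,1],
])

```text
time: 10.73
eef_pos: [0.56, 0.231, 0.2147]
eef_rot: [-0.01, 0.852, -0.523, -0.0]
wrist_force: [0.2, 0.1, 0.0]
gripper_width: 0.0852
```

```bash
python3 -c "
from h import *
r=grab('wrist','w9')
print(ctrl.sense()['eef_pos'])
K=r['intrinsics'];Ti=np.linalg.inv(r['cam_to_world'])
for z in (.115,.1,.055):
    p=Ti@np.array([.559,.233,z,1]);print(z,K[0,0]*p[0]/p[2]+K[0,2],K[1,1]*p[1]/p[2]+K[1,2])
"
```

```text
[0.55991038 0.23054669 0.21476274]
0.115 278.6102647312406 206.65664621460215
0.1 278.8315679375098 201.394084175232
0.055 279.37394378391855 188.49645567494989
```

View pics/w9.png

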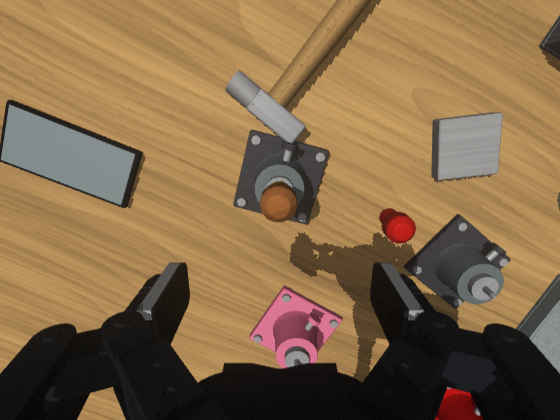

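B's head is at (278,202), predicted (279,202), with the grey stand under it and the hammer well clear. Descending.

Request:
send_rows([
  [0.02,0.03,-0.3,0,1],
  [0.03,0.03,-0.6,0,1],
  [0.04,0.03,-0.8,0,1],
  [0.04,0.03,-0.8,0,1],
  [0.04,0.03,-0.8,0,1],
])

```text
time: 11.2
eef_pos: [0.5628, 0.2316, 0.1335]
eef_rot: [-0.009, 0.852, -0.524, -0.001]
wrist_force: [0.5, -0.3, 0.7]
gripper_width: 0.0853
```

```bash
python3 -c "
from h import *
s=ctrl.sense();print(s['eef_pos'],s['wrist_force'])
"
```

```text
[0.5627684  0.23162969 0.13346586] [ 0.52552698 -0.3430702   0.70192825]
```

Request:
send_rows([
  [-0.02,0.02,-0.2,0,1],
  [-0.02,0.02,-0.4,0,1],
  [-0.02,0.02,-0.53,0,1],
  [-0.02,0.02,-0.53,0,1],
  [-0.02,0.02,-0.53,0,1],
])

```text
time: 11.62
eef_pos: [0.5611, 0.2334, 0.0811]
eef_rot: [-0.009, 0.852, -0.524, -0.001]
wrist_force: [0.4, -1.7, -0.2]
gripper_width: 0.0853
```

```bash
python3 -c "
from h import *
r=grab('wrist','w10')
s=ctrl.sense();print(s['eef_pos'],s['wrist_force'],s['eef_rot'])
"
```

```text
[0.5618866 0.233713  0.0818897] [ 0.83332896 -0.18297335  0.23316862] [-9.67134358e-03  8.51623811e-01 -5.24063973e-01 -5.50012697e-04]
```

View pics/w10.png

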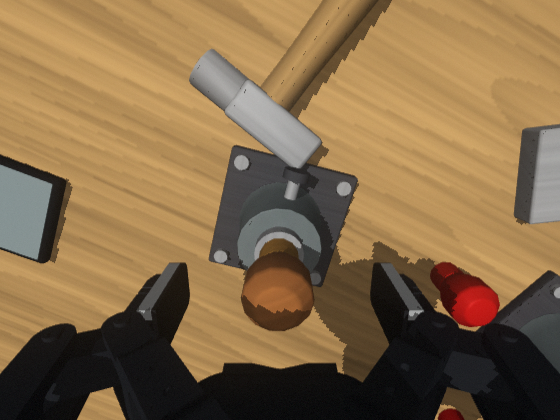

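Head B is at (278,290), midway between the pads and at the same geometry as A. Closing with 60 N.

Request:
send_rows([
  [0,0,-0.01,0,0],
  [0,0,-0.01,0,-0.3],
  [0,0,-0.01,0,-0.6],
  [0,0,-0.01,0,-0.6],
  [0,0,-0.01,0,-0.6],
], newtons=60)

```text
time: 12.08
eef_pos: [0.562, 0.2346, 0.0819]
eef_rot: [-0.01, 0.851, -0.524, -0.001]
wrist_force: [-3.0, 0.7, 1.7]
gripper_width: 0.0296
```

Request:
send_rows([
  [0,0,0,0,-0.6],
  [0,0,0,0,-0.6],
  [0,0,0,0,-0.6],
  [0,0,0,0,-0.6],
])

```text
time: 12.42
eef_pos: [0.562, 0.2346, 0.082]
eef_rot: [-0.01, 0.851, -0.524, -0.001]
wrist_force: [-1.3, -0.0, 0.2]
gripper_width: 0.0299
```

Request:
send_rows([
  [0,0,0.01,0,-0.6],
  [0,0,0.02,0,-0.6],
  [0,0,0.03,0,-0.6],
  [0,0,0.04,0,-0.6],
  [0,0,0.04,0,-0.6],
])

```text
time: 12.83
eef_pos: [0.5617, 0.2345, 0.0853]
eef_rot: [-0.01, 0.851, -0.524, -0.001]
wrist_force: [2.0, 1.0, -8.3]
gripper_width: 0.0299
```

Force rose to −8.3 N at 3.3 mm, so B holds. Continuing gently towards 12 mm.

Request:
send_rows([
  [0,0,0.01,0,-0.6],
  [0,0,0.03,0,-0.6],
  [0,0,0.05,0,-0.6],
  [0,0,0.07,0,-0.6],
  [0,0,0.07,0,-0.6],
])

```text
time: 13.25
eef_pos: [0.5617, 0.2345, 0.0922]
eef_rot: [-0.01, 0.851, -0.524, -0.001]
wrist_force: [4.8, 2.4, -13.5]
gripper_width: 0.03
```

```bash
python3 -c "
from h import *
r=grab('wrist','w11')
crop('w11',200,180,360,330,'w11c',5)
s=ctrl.sense();print(s['eef_pos'],s['wrist_force'],s['gripper_width'])
"
```

```text
[0.56165319 0.23450504 0.09204371] [  3.5576646    2.41845298 -11.45764144] 0.03007615816952667
```

View pics/w11c.png

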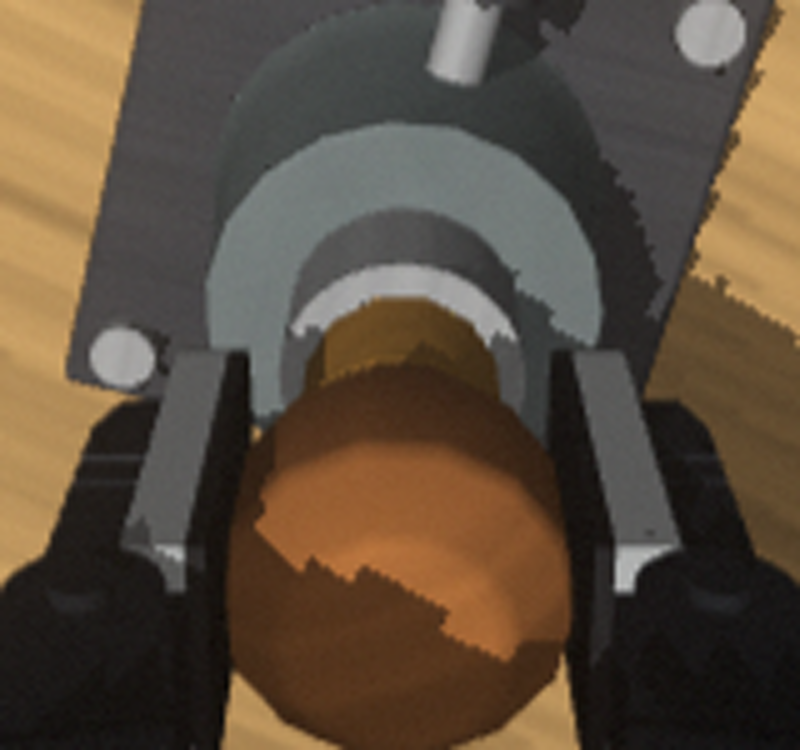

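The collar side is now visible at w11c (400,235) and no dark line shows yet, which fits about 10 mm. I'll go another 2 mm.

Request:
send_rows([
  [0,0,0.01,0,-0.6],
  [0,0,0.02,0,-0.6],
  [0,0,0.02,0,-0.6],
  [0,0,0.02,0,-0.6],
])

```text
time: 13.63
eef_pos: [0.5616, 0.2345, 0.0937]
eef_rot: [-0.01, 0.851, -0.524, -0.001]
wrist_force: [4.3, 1.5, -13.8]
gripper_width: 0.0298
```

```bash
python3 -c "
from h import *
r=grab('wrist','w12');grab('scene','s12')
crop('w12',200,180,360,330,'w12c',5)
crop('s12',335,180,425,255,'s12c',8)
s=ctrl.sense();print(s['eef_pos'],s['wrist_force'],s['gripper_width'])
"
```

```text
[0.56162734 0.23451544 0.0936305 ] [  4.37229703   3.00726725 -13.71516466] 0.03005267430938557
```

View pics/w12c.png

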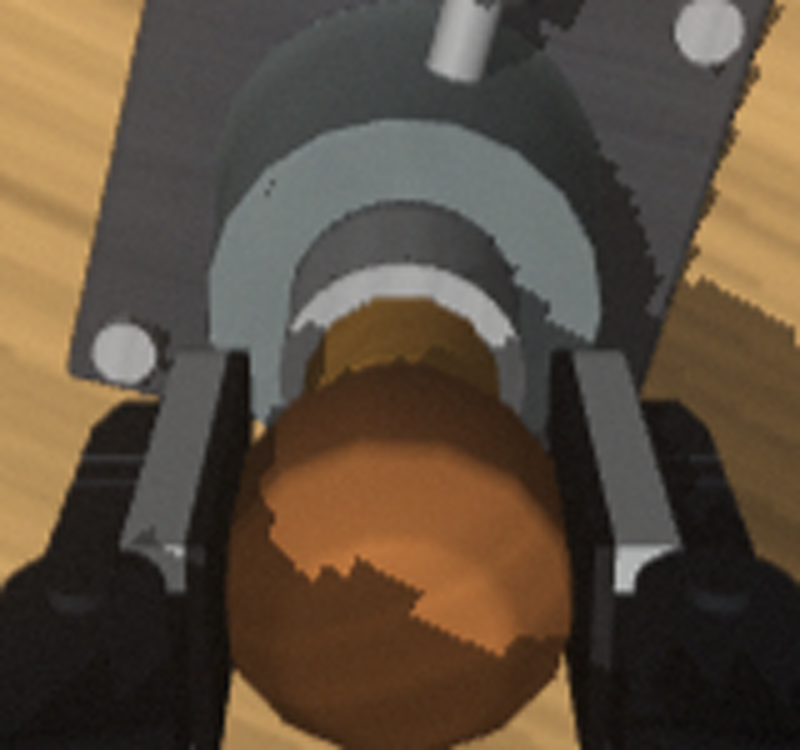

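View pics/s12c.png

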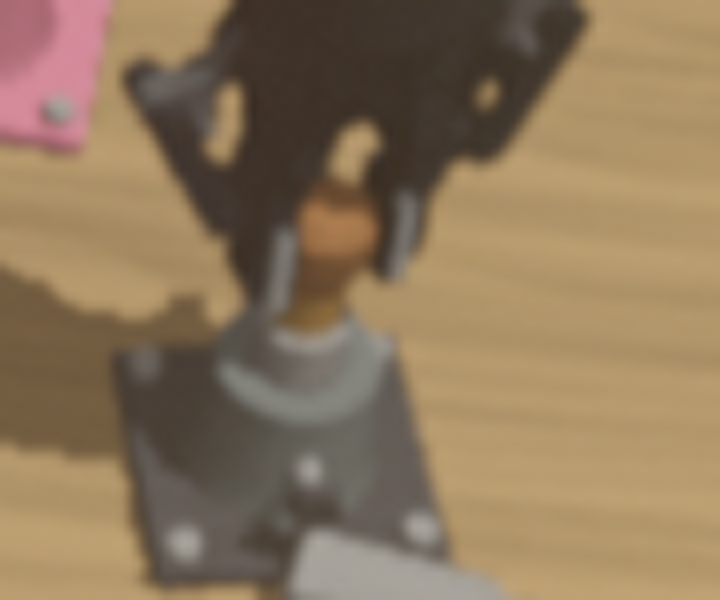

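```bash
python3 -c "
from h import *
r=load('w12')['color']; q=load('w11')['color']
for im in (q,r): print([int(im[v,278:283].mean()) for v in range(214,240)])
im=np.hstack([q[210:250,255:310],r[210:250,255:310]]); cv2.imwrite('pics/cc.png',cv2.resize(im,None,fx=7,fy=7,interpolation=cv2.INTER_NEAREST))
s=ctrl.sense();print(s['eef_pos'],s['wrist_force'])
"
```

```text
[120, 121, 121, 122, 122, 123, 122, 107, 87, 82, 82, 82, 82, 81, 82, 81, 82, 82, 95, 153, 167, 167, 168, 167, 168, 116]
[121, 122, 123, 122, 124, 123, 74, 72, 81, 83, 82, 82, 82, 81, 82, 82, 82, 79, 96, 154, 167, 167, 167, 167, 168, 119]
[0.56162734 0.23451544 0.0936305 ] [  4.37229703   3.00726725 -13.71516466]
```

View pics/cc.png

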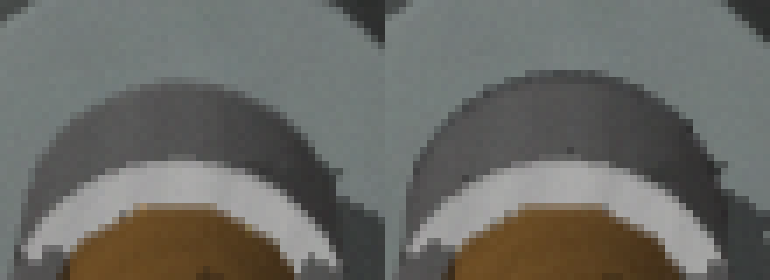

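A dark rim has appeared at the collar's foot in the right half of the crop: rows 220–221 drop to about 73 against about 82 above it. That puts the collar at roughly 11.5 mm, so I'll go a hair further and hold a second.

Request:
send_rows([
  [0,0,0.005,0,-0.6],
  [0,0,0.005,0,-0.6],
  [0,0,0.005,0,-0.6],
  [0,0,0.005,0,-0.6],
  [0,0,0.005,0,-0.6],
])

```text
time: 14.15
eef_pos: [0.5617, 0.2344, 0.0937]
eef_rot: [-0.01, 0.851, -0.524, -0.001]
wrist_force: [4.9, 2.1, -13.2]
gripper_width: 0.0301
```

```bash
python3 -c "
from h import *
r=grab('wrist','w13')['color']
print([int(r[v,278:283].mean()) for v in range(214,240)])
im=r[210:250,255:310]; cv2.imwrite('pics/cc2.png',cv2.resize(im,None,fx=10,fy=10,interpolation=cv2.INTER_NEAREST))
s=ctrl.sense();print(s['eef_pos'],s['wrist_force'])
"
```

```text
[121, 122, 121, 122, 122, 123, 75, 72, 81, 82, 82, 82, 83, 82, 82, 81, 82, 78, 97, 153, 167, 167, 167, 168, 167, 119]
[0.56166624 0.23447915 0.09371546] [  4.84598051   2.08821242 -12.89414931]
```

View pics/cc2.png

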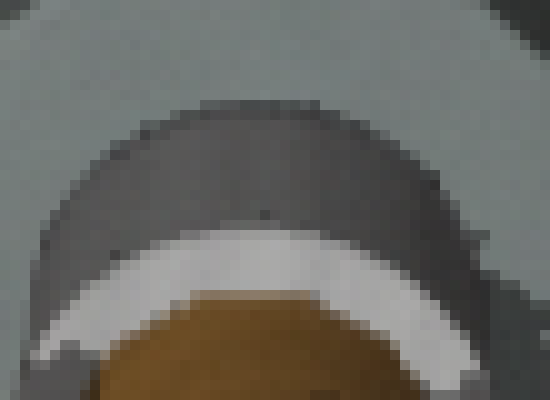

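The dark line shows all round the collar at row y≈105 and the force is about 13 N. Holding for another 0.8 s.

Request:
send_rows([
  [0,0,0.005,0,-0.6],
  [0,0,0.005,0,-0.6],
  [0,0,0.005,0,-0.6],
  [0,0,0.005,0,-0.6],
  [0,0,0.005,0,-0.6],
])

```text
time: 14.62
eef_pos: [0.5616, 0.2345, 0.0937]
eef_rot: [-0.01, 0.851, -0.524, -0.001]
wrist_force: [4.8, 2.2, -13.0]
gripper_width: 0.0297
```

Request:
send_rows([
  [0,0,0,0,-0.6],
  [0,0,0,0,-0.6],
  [0,0,0,0,-0.6],
  [0,0,0,0,-0.6],
  [0,0,0,0,-0.6],
])

```text
time: 15.03
eef_pos: [0.5616, 0.2345, 0.0934]
eef_rot: [-0.01, 0.851, -0.524, -0.001]
wrist_force: [4.5, 1.7, -14.4]
gripper_width: 0.0298
```

Request:
send_rows([
  [0,0,-0.01,0,-0.6],
  [0,0,-0.02,0,-0.6],
  [0,0,-0.03,0,-0.6],
  [0,0,-0.04,0,-0.6],
  [0,0,-0.05,0,-0.6],
])

```text
time: 15.45
eef_pos: [0.5617, 0.2345, 0.0885]
eef_rot: [-0.01, 0.851, -0.524, -0.001]
wrist_force: [3.4, 2.4, -10.4]
gripper_width: 0.0297
```

Request:
send_rows([
  [0,0,-0.01,0,-0.6],
  [0,0,-0.02,0,-0.6],
  [0,0,-0.03,0,-0.6],
  [0,0,-0.04,0,-0.6],
  [0,0,-0.05,0,-0.6],
])

```text
time: 15.87
eef_pos: [0.5618, 0.2345, 0.0838]
eef_rot: [-0.01, 0.851, -0.524, -0.001]
wrist_force: [2.4, 0.8, -7.5]
gripper_width: 0.03
```

Request:
send_rows([
  [0,0,-0.01,0,-0.6],
  [0,0,-0.02,0,-0.6],
  [0,0,-0.02,0,-0.6],
])

```text
time: 16.12
eef_pos: [0.5618, 0.2345, 0.0821]
eef_rot: [-0.01, 0.851, -0.524, -0.001]
wrist_force: [2.2, 1.5, -6.9]
gripper_width: 0.0297
```

Request:
send_rows([
  [0,0,-0.005,0,-0.6],
  [0,0,-0.01,0,-0.6],
  [0,0,-0.01,0,-0.6],
])

```text
time: 16.37
eef_pos: [0.5619, 0.2346, 0.082]
eef_rot: [-0.01, 0.851, -0.524, -0.001]
wrist_force: [-0.4, 0.6, -0.0]
gripper_width: 0.03
```

The force is back to zero at the starting height (0.082), so the collar is home. Opening and rising.

Request:
send_rows([
  [0,0,-0.005,0,-0.6],
  [0,0,-0.005,0,-0.2],
  [0,0,-0.005,0,0.2],
  [0,0,-0.005,0,0.7],
  [0,0,-0.005,0,1],
])

```text
time: 16.78
eef_pos: [0.5622, 0.2346, 0.0818]
eef_rot: [-0.011, 0.851, -0.524, -0.001]
wrist_force: [0.6, -0.2, -0.2]
gripper_width: 0.0691
```

Request:
send_rows([
  [0,0,0,0,1],
  [0,0,0.15,0,1],
  [0,0,0.5,0,1],
  [0,0,0.9,0,1],
])

```text
time: 17.12
eef_pos: [0.5595, 0.2336, 0.1696]
eef_rot: [-0.008, 0.851, -0.524, -0.003]
wrist_force: [1.2, 0.6, 0.3]
gripper_width: 0.0856
```

Request:
send_rows([
  [-0.2,0,0.3,0,1],
  [-0.6,0,0.5,0,1],
  [-1,0,0.6,0,1],
  [-1,0,0.6,0,1],
  [-1,0,0.6,0,1],
])

```text
time: 17.53
eef_pos: [0.458, 0.2338, 0.2306]
eef_rot: [-0.008, 0.852, -0.524, -0.003]
wrist_force: [0.7, 0.5, -0.2]
gripper_width: 0.0854
```

```bash
python3 -c "
from h import *
grab('wrist','w14');grab('scene','s14');grab('top','t14')
crop('s14',140,150,420,300,'s14c',2.8)
crop('t14',180,130,390,280,'t14c',3)
s=ctrl.sense();print(s['time'],s['eef_pos'],s['wrist_force'],s['gripper_width'])
r=load('t14');P=[px(r,u,v).round(3) for u,v in ((283,198),(203,197))];print(P)
"
```

```text
17.6833 [0.46050694 0.23369915 0.22952755] [-0.23112624  0.03631514 -0.32073743] 0.0853816955040979
[array([ 0.562, -0.012,  0.062]), array([0.557, 0.229, 0.114])]
```

View pics/s14c.png

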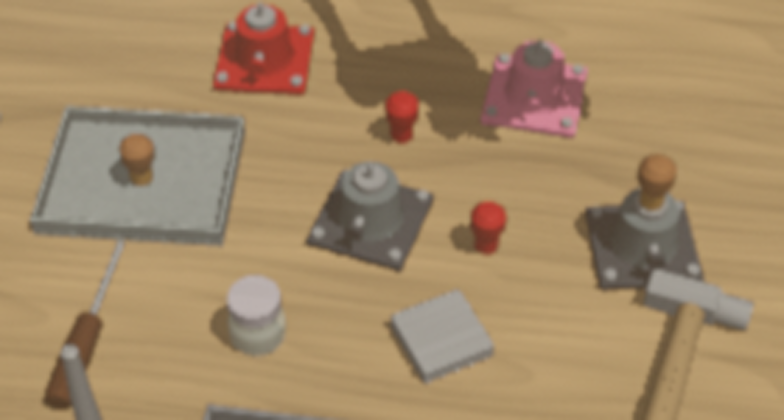

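View pics/t14c.png

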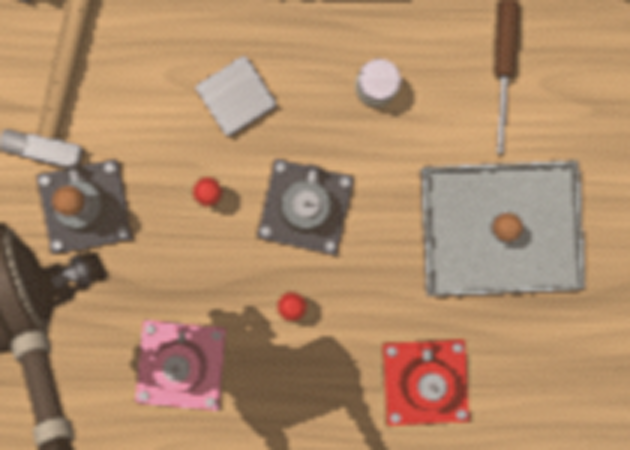

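View pics/w14.png

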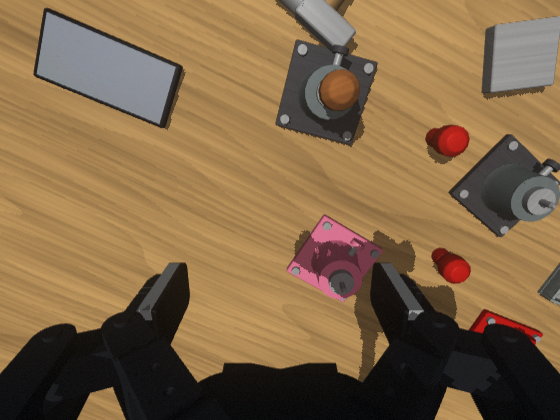

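All is as wanted: the loose handle stands in the tray at s14c (138,160), collar A reads 0.062 m, handle B is seated with its top at about 0.114 m, and the bystanders have not moved. Handing in.

```bash
python3 -c "
from cell import ctrl
print(ctrl.hand_in())"
```

```text
the job is handed in; nothing more can be done
None
```

The loose handle stands on the floor of the shallow grey tray, and the one that holds was pulled to the dark line and eased fully home. The job was handed in at about 17.7 s of the 51 s allowed; no verdict comes back.

- **Loose handle:** it was the one on the stand nearer the tray, at (0.563, -0.008). Its collar stayed down when I tugged. I lifted it off, lowered it onto the tray floor until it touched, and released it there.
- **Handle that holds:** this is the one at (0.559, 0.233). I pulled it until the dark line showed, about 11.6 mm up by tool travel. I held it about 1.4 s, and the wrist force read 12.9 to 14.4 N, below 16 N.
- **Letting go:** I lowered it slowly and opened the gripper only when the force read zero at the starting height.

**Last checks:**
- The pictures show the loose handle upright near the tray's centre, the other handle seated with its top at about 0.114 m, and the bystanders in view where they were.
- The empty stand's collar reads 0.062 m (expected 0.063), so it is down.

**What disagreed:** during the hold, the wrist force read 1 to 2 N more than the roughly 11.8 N the spring should give at that height, with about 5 N sideways. I took this as sensor noise and side friction in the guide. The pictures and tool travel agreed on the height.

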